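# Hang the swing wing back on its splash-guard stand

## Robot

A 6-joint arm with a two-finger parallel gripper is mounted at the origin on the work surface; the furniture and walls round the work are solid. World frame = base frame: x ahead of the robot, y to its left, z up, the work surface at z = 0. Lengths are in m, angles in rad, forces in N, time in s.
With the tool pointing down it reaches from about 0.425 to 0.95 m from the base axis. Payload 3.5 kg.
Tool frame: the origin (TCP) lies on the centre line of the jaws, within the pads' length; the fingertips stand 14 mm ahead of it and the grasp point (between the pads) lies 5 mm behind it; z points along the fingers, y is the line along which they close (so a half turn about z gives the same grasp; the last joint's range is limited). The gripper opens to 85 mm and grips with 20 to 120 N. Pads are 22 mm wide; open, the fingers measure 114 mm over their backs; the gripper's body (76 mm by 85 mm) begins 54 mm behind the grasp point. The pads swing forward as they close: fully open they stand 13 mm farther back than shut.
Start: joints at [1.048, 0.286, 1.577, -0, 1.279, -0.15], TCP at [0.246, 0.629, 0.245] pointing down, gripper open.
Joint ranges: [-2.77, 2.77], [-0.9, 2.22], [0.21, 2.48], [-1.53, 4.67], [0.24, 2.81], [-2.84, 2.84]. Speed limits (rad/s): [2.79, 2.79, 3.14, 3.14, 3.14, 3.14].

## Interface

Orientations are given as a unit quaternion [x, y, z, w].
In Python, from cell import * gives the robot as it stands.
- The arm moves only by the tool arm_command, never from a script. Its argument "series" is a list of rows, each an object with "translation": the shift along the tool's x, y, z in m, a list of three; "dr": the turn, a rotation vector about the tool's x, y, z in degrees, a list of three. A call has 1 to 12 rows; each row shifts and turns the commanded pose from where the row before left it, along the tool's axes as they then stand; what a row does not reach is not made up. A row lasts 1/12 s, in which the tool goes at most 41.7 mm and 7.16 degrees, less where a joint would pass 70% of its speed; a pose out of reach is approached as far as the arm can. A call is refused whole if a number of a shift passes 0.0417 or a number of a turn 7.16, either way. A call with a gripper value outside its range is refused whole. "jaw" is the opening, from 0 (shut) to 1 (fully open), set as the call begins (left out, the last holds). The fingers move at their own pace and stop on an object; "force" is the grip in N (left out, the last holds). Time passes only in rows, so rows that do not move let the fingers close. It gives the time, the measured TCP pose, the force, the opening and the grip force at its end, in the units of the state.
- read_state(): the state, without advancing time (a new reading comes with each control period).
- camera(name): name is "scene" or "top"; returns (picture, depth): 420x560x3 uint8, red, green, blue; 420x560 float32, m along the optical axis (not along the pixel's ray), 0 where there is no reading.
- get_calibration(name): a dict with "mtx" (3x3 intrinsics, pixels), "distortion" ([k1, k2, p1, p2, k3] as OpenCV has them; the pictures are not rectified), "cam_to_world" (4x4, takes a point from camera to world coordinates). Camera axes: x right, y down, z forward; pixel columns grow to the right and rows downward; lengths in m; the calibration is good to about 2 mm. A picture is of the moment at which its call begins. get_calibration takes no time and is no camera call.
- close_job(): hands the job in; it is judged then, once.
The state is a dict: "t": time; "qpos": joint angles; "qd": joint speeds; "joint_torque": joint torques, N m; "tool_pos": TCP position; "ee_rot": TCP orientation; "force": force on the tool from outside, world axes, zero at the start; "wrist_torque": the same for the moment, N m; "finger_gap": opening from 0.0 (shut) to 1.0 (fully open); "grip_force": force on a finger pad.
Only numpy, scipy, OpenCV 4.12 (cv2) and the standard library are available. Lean on these libraries where they do the work, as an engineer would, in place of code of your own. Each camera call takes 0.05 s, during which the arm holds its last target. There are 200 camera calls.

## Task

The splash guard's swing wing has been lifted off its hinge. Pick up the wing (the upright panel with the two hinge eyes along one side edge, not the plain divider with a foot at each end) and hang it back on the fixed stand, both eyes fully down over the two upright hinge pins at once, then let go. Leave the plain divider where it stands.

Things in the scene. Friction and masses are not known exactly. Their poses are not given: they have to be found in the camera images.
- wing_grip (a point): Centre of the wing's grip lug (14 mm thick, 60 long, 23 above and 22 below this point), over its centre of mass. Wing: loose white panel in aluminium frame, 0.3 kg, 210 mm long, 195 high, standing on its lower eye and a 50 mm wide foot. Point is 172 mm above its underside. z up; x square to the panel (squeeze so); +y along it toward the eyes, whose upright axis is 100 mm away.
- wing_eye (a point): Centre of the underside of the wing's upper eye, 52 mm lower than wing_grip; axes as wing_grip. The eyes are dark upright rings, 40 mm outside, 28 mm bore, 18 mm high, one above the other on one axis; the lower one's underside is 120 mm below this point and level with the wing's underside. The panel begins 36 mm from the axis, joined to the rings by 12 mm straps.
- pin (a point): Centre of the fixed upper pin's flat shoulder, 170 mm above the worktop, where the upper eye's underside comes to rest. The pin rises 34 mm: 21 mm thick for 14 mm, then tapers to 6 mm at the tip, so it guides the eye. z up; +x points to the stand's post (46 mm away, 198 mm high) and along the fixed wall behind it. The hung wing extends about along -y and may swing freely.
- pin_low (a point): Centre of the lower pin's shoulder, 120 mm under pin, same axis, same pin. Both sit on brackets 12 mm thick, 36 mm wide, reaching from the post. The wing comes in level from the free side (-x or -y), each eye's underside 35 to 85 mm above its own shoulder, so that the lower eye passes between the lower pin's tip and the upper bracket; then it goes straight down.
- divider_grip (a point): Centre of the grip lug of the plain divider, a bystander: loose panel of the same look and height (195 mm), 170 mm long, with a cross foot at each end and no eyes. Point 172 mm above its underside; x square to the panel, z up. Not to be moved.

How it is judged:
At the end, for the whole second after the job is handed in: The upper eye's underside lies on the upper pin's shoulder (within 12 mm sideways and 7 mm in height) and the wing is upright within 8 degrees, which holds only with both eyes down over their pins (horizontal distance between wing_eye and pin below 0.012 m and z of wing_eye in the frame of pin between -0.007 and 0.007 m and angle between wing_grip's own z axis and vertical below 0.14 rad); the robot touches nothing.
It fails at once if the plain divider is moved more than 40 mm (distance of divider_grip from where it was at the start of the episode above 0.04 m).
It also fails if it takes over 45 s, if anything falls off the work surface, if the arm or the gripper's body presses on something with over 40 N, if the wrist force passes 120 N, or if a joint passes its speed limit or range.

## Working session

There is one attempt and no reset: what is moved stays moved. The work goes in short steps, Python scripts to look and compute and a tool call to move; the robot and the scene stay as the last step left them, time stands still between calls to the robot, and variables do not carry over. Pictures are saved under pics/ and viewed, at most 10 in all, crops included, and the job is handed in when it is done.

Besides the shell and the picture viewer there is one more tool, called after ">>>" as name(argument=value, ...), one argument or row to a line, values as JSON. arm_command: Moves the arm, as the interface text tells. Its arguments: {"type":"object","properties":{"series":{"type":"array"},"jaw":{"type":"number"},"force":{"type":"number"}},"required":["series"]}

```bash
ls; mkdir -p pics; cat > h.py <<'E'
from cell import *
import numpy as np, cv2
def snap(n,f):
    im,d=camera(n); cv2.imwrite(f'pics/{f}.png',cv2.cvtColor(im,cv2.COLOR_RGB2BGR)); np.save(f'pics/{f}.npy',d); return im,d
def world(n,d):
    c=get_calibration(n); K=np.array(c['mtx'],float); D=np.array(c['distortion'],float); T=np.array(c['cam_to_world'])
    h,w=d.shape; u,v=np.meshgrid(np.arange(w),np.arange(h))
    p=cv2.undistortPoints(np.stack([u,v],-1).reshape(-1,1,2).astype(np.float64),K,D).reshape(h,w,2)
    P=np.concatenate([p*d[...,None],d[...,None]],-1)
    return P@T[:3,:3].T+T[:3,3]
E
python3 - <<'E'
from h import *
snap('top','top0');snap('scene','sc0')
for n in('top','scene'): print(np.round(get_calibration(n)['cam_to_world'],3),get_calibration(n)['mtx'])
print(read_state())
E
```

```text
pics
[[-0.028 -0.995  0.095  0.343]
 [-1.     0.029  0.01   0.027]
 [-0.012 -0.095 -0.995  1.337]
 [ 0.     0.     0.     1.   ]] [[427.45941685   0.         281.32980978]
 [  0.         427.45941685 208.29941859]
 [  0.           0.           1.        ]]
[[ 0.843 -0.378  0.383 -0.036]
 [-0.538 -0.592  0.6   -0.766]
 [ 0.    -0.712 -0.702  1.058]
 [ 0.     0.     0.     1.   ]] [[491.88726192   0.         273.66499295]
 [  0.         491.88726192 213.40252153]
 [  0.           0.           1.        ]]
{'t': 0.1, 'qpos': array([ 1.04800213e+00,  2.87127936e-01,  1.57806111e+00,  3.77570602e-05,
        1.27861747e+00, -1.50007521e-01]), 'qd': array([-4.05894662e-04, -1.93739078e-03, -2.14477397e-03, -1.28904503e-03,
       -1.85831043e-03, -4.67979593e-05]), 'joint_torque': array([ 1.07999404e-03, -4.07292509e+01, -2.93701118e+01, -1.31912875e-04,
        3.41756735e-03, -7.28895770e-06]), 'tool_pos': array([0.24551993, 0.62814297, 0.24403504]), 'ee_rot': array([ 1.85321168e-01,  9.82677383e-01, -1.03891906e-03, -3.82447743e-04]), 'force': array([-1.15822433, -0.04766168,  0.11779153]), 'wrist_torque': array([-0.0305598 , -0.02386811,  0.01475783]), 'grip_force': 0.0, 'finger_gap': 1.0003233550285817}
```

View pics/top0.png

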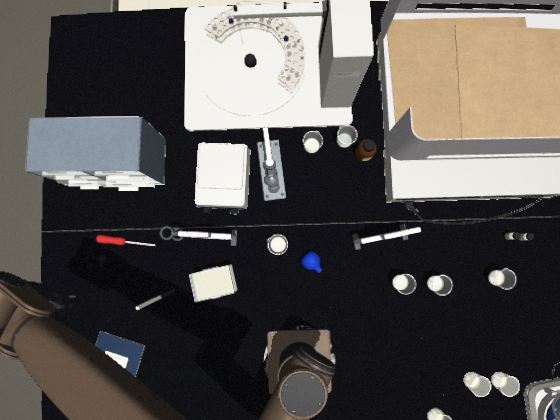

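View pics/sc0.png

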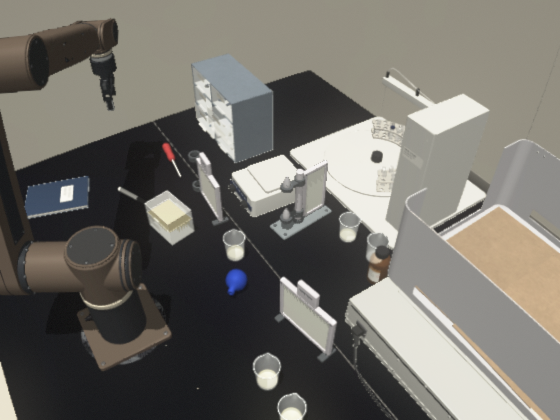

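The top view shows the wing at about (205,235) with its rings at (170,233). The divider is at (388,237) and the stand at (270,170), with its wall running up to (267,130). I'll enlarge the wing and stand next.

```bash
python3 - <<'E'
from h import *
im=cv2.imread('pics/top0.png'); d=np.load('pics/top0.npy'); W=world('top',d); np.save('pics/Wtop.npy',W)
cv2.imwrite('pics/c1.png',cv2.resize(im[120:250,150:300],None,fx=5.2,fy=4.6*52/46,interpolation=cv2.INTER_CUBIC)[:600])
S=cv2.imread('pics/sc0.png'); cv2.imwrite('pics/c2.png',cv2.resize(S[140:260,180:340],None,fx=5,fy=5,interpolation=cv2.INTER_CUBIC))
for (a,b,c,e,n) in((222,250,155,245,'wing'),(120,205,250,295,'stand')):
    w=W[a:b,c:e].reshape(-1,3); w=w[(w[:,2]>.01)&(w[:,2]<.3)]
    print(n,np.histogram(w[:,2],bins=np.arange(0,.26,.01))[0],w.min(0),w.max(0))
w=W[222:250,155:245].reshape(-1,3); t=w[(w[:,2]>.18)&(w[:,2]<.23)]; print(np.round(t,3).tolist()[::6])
E
```

```text
wing [  0  66  33   2   4   2   3   1   1   3   2   4  15  96  88  78   4   5
  21 100   1   0   0   0   0] [0.35962068 0.18107499 0.01020077] [0.41710472 0.4373803  0.20063552]
stand [  0 465  98 269  20  46  11   5   0   1   0   0   0   0   0   1  58 119
 179  66  20   0   0   0   0] [ 0.49681274 -0.00808499  0.01000085] [0.74998629 0.13393778 0.2069805 ]
[[0.396, 0.294, 0.192], [0.395, 0.278, 0.192], [0.395, 0.262, 0.189], [0.393, 0.294, 0.192], [0.392, 0.278, 0.191], [0.392, 0.261, 0.195], [0.392, 0.245, 0.192], [0.39, 0.29, 0.197], [0.39, 0.275, 0.191], [0.389, 0.258, 0.194], [0.389, 0.242, 0.196], [0.387, 0.285, 0.196], [0.387, 0.27, 0.191], [0.386, 0.253, 0.195], [0.386, 0.237, 0.195], [0.384, 0.283, 0.192], [0.384, 0.266, 0.195], [0.384, 0.25, 0.194], [0.382, 0.277, 0.183], [0.381, 0.256, 0.191], [0.381, 0.24, 0.189]]
```

View pics/c1.png

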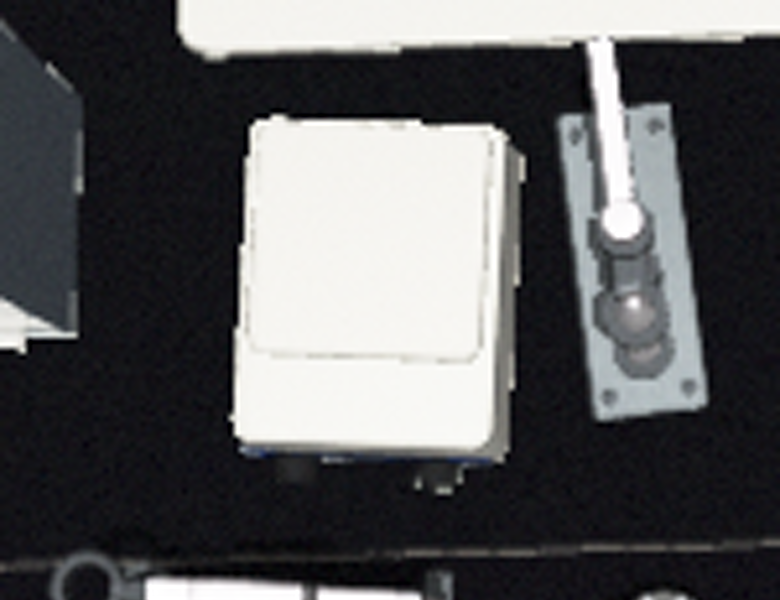

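View pics/c2.png

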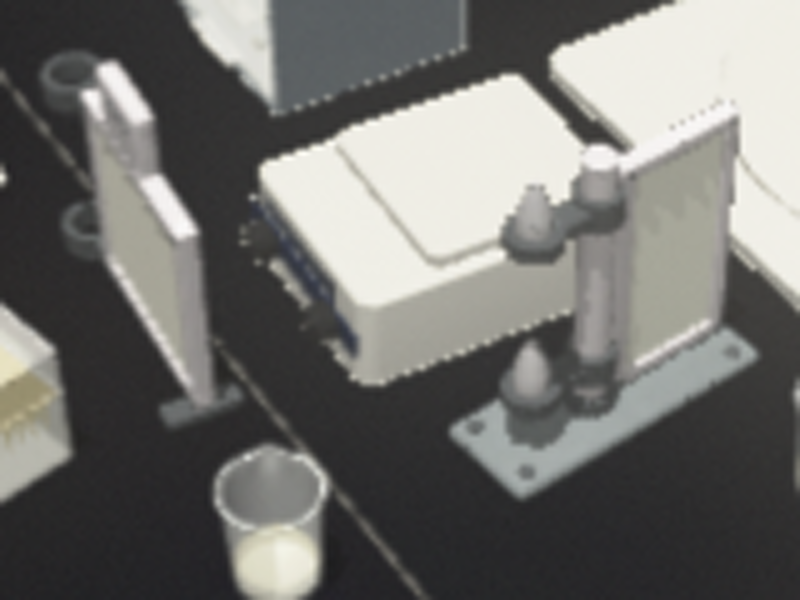

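The crop shows the upper ring at about (166.7,232.5) in the full picture. The upper pin's tip is at about (271.7,178.3) and the post top at about (269.6,162.3). The scene crop confirms both pins and both rings.

```bash
cat >> h.py <<'E'
def ray(n,u,v,z):
    c=get_calibration(n); T=np.array(c['cam_to_world'])
    p=cv2.undistortPoints(np.array([[[u,v]]],float),np.array(c['mtx']),np.array(c['distortion'],float))[0,0]
    r=T[:3,:3]@[p[0],p[1],1]; o=T[:3,3]; return o+r*(z-o[2])/r[2]
E
python3 - <<'E'
from h import *
W=np.load('pics/Wtop.npy')
for n,sl in(('wing',np.s_[222:250,155:245]),('div',np.s_[222:250,345:430])):
  w=W[sl].reshape(-1,3)
  for lo,hi in((.184,.203),(.125,.165)):
    t=w[(w[:,2]>lo)&(w[:,2]<hi)]; r=cv2.minAreaRect(t[:,:2].astype(np.float32)); print(n,lo,len(t),t.mean(0).round(4),np.round(r[0],4),np.round(r[1],4),r[2])
print('ring',ray('top',166.7,232.5,.138))
print('tip',ray('top',271.7,178.3,.204),'shoulder disc',ray('top',150+630/5.2,120+315/5.2,.17),'post',ray('top',269.6,162.3,.198),'wallend',ray('top',150+600/5.2,120+45/5.2,.19))
# scene camera: tips & post & ring
for nm,x,y,z in(('tip',536,188,.204),('lowtip',532,343,.084),('post',600,155,.198),('ring',75,75,.138)):
  print('scene',nm,ray('scene',180+x/5,140+y/5,z))
w=W[120:205,250:295].reshape(-1,3); t=w[(w[:,2]>.164)&(w[:,2]<.178)&(w[:,0]<.6)];print(len(t),t.mean(0),t.min(0),t.max(0)); t=w[(w[:,2]>.19)&(w[:,0]<.58)];print(t.round(3).tolist())
d=W[120:250,150:300]; 
im=cv2.imread('pics/top0.png'); cv2.imwrite('pics/c3.png',cv2.resize(im[222:252,155:245],None,fx=8,fy=8,interpolation=cv2.INTER_CUBIC))
E
```

```text
wing 0.184 117 [0.3885 0.265  0.1928] [0.3882 0.2669] [0.0609 0.0135] 88.40681457519531
wing 0.125 270 [0.391  0.2922 0.1441] [0.3842 0.2834] [0.2025 0.0393] 81.19775390625
div 0.184 116 [ 0.3723 -0.2631  0.1926] [ 0.3721 -0.2628] [0.0137 0.0589] 9.35361385345459
div 0.125 191 [ 0.3714 -0.2577  0.1494] [ 0.3725 -0.2643] [0.0142 0.1681] 9.55579662322998
ring [0.39813388 0.36461034 0.138     ]
tip [0.5326861  0.06137057 0.204     ] shoulder disc [0.5320638  0.06407522 0.17      ] post [0.57772104 0.06611719 0.198     ] wallend [0.6739942  0.07566221 0.19      ]
scene tip [0.53374971 0.05961848 0.204     ]
scene lowtip [0.53650605 0.06373373 0.084     ]
scene post [0.58271352 0.06978609 0.198     ]
scene ring [0.4001222  0.36377936 0.138     ]
163 [0.54826573 0.06308694 0.17147028] [0.51663978 0.04498551 0.16561489] [0.59156139 0.08251493 0.1779505 ]
[[0.343, 0.027, 1.337], [0.343, 0.027, 1.337], [0.343, 0.027, 1.337], [0.343, 0.027, 1.337], [0.343, 0.027, 1.337], [0.343, 0.027, 1.337], [0.343, 0.027, 1.337], [0.343, 0.027, 1.337], [0.343, 0.027, 1.337], [0.579, 0.076, 0.198], [0.579, 0
[... 854 characters left out ...]
37, 0.058, 0.199], [0.538, 0.055, 0.193], [0.536, 0.069, 0.193], [0.534, 0.066, 0.201], [0.534, 0.063, 0.204], [0.533, 0.06, 0.207], [0.534, 0.058, 0.198], [0.535, 0.055, 0.194], [0.532, 0.069, 0.196], [0.532, 0.066, 0.2], [0.53, 0.063, 0.207], [0.531, 0.061, 0.204], [0.532, 0.058, 0.196], [0.532, 0.055, 0.196], [0.53, 0.069, 0.196], [0.53, 0.066, 0.195], [0.529, 0.064, 0.197], [0.529, 0.061, 0.197], [0.529, 0.058, 0.197], [0.53, 0.056, 0.19], [0.527, 0.066, 0.195], [0.527, 0.064, 0.193], [0.527, 0.061, 0.195], [0.343, 0.027, 1.337], [0.524, 0.061, 0.192], [0.343, 0.027, 1.337], [0.343, 0.027, 1.337], [0.343, 0.027, 1.337], [0.343, 0.027, 1.337], [0.343, 0.027, 1.337], [0.343, 0.027, 1.337]]
```

View pics/c3.png

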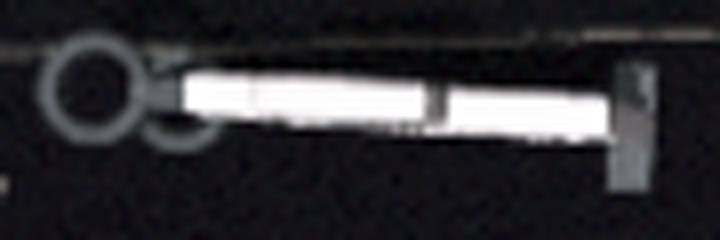

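The rings sit at about (93,88) in the enlarged crop, and the wing panel runs at a yaw of about -5°. The ring-to-lug distance of 98 mm and the lug size both match the description. I'll move over the wing and turn.

>>> arm_command(
  series=[
    {"translation": [-0.0264,-0.0286,0],"dr": [0,0,0]},
    {"translation": [-0.0264,-0.0286,0],"dr": [0,0,0]},
    {"translation": [-0.0264,-0.0286,0],"dr": [0,0,0]},
    {"translation": [-0.0264,-0.0286,0],"dr": [0,0,0]},
    {"translation": [-0.0264,-0.0286,0],"dr": [0,0,0]},
    {"translation": [-0.0264,-0.0286,0],"dr": [0,0,0]},
    {"translation": [-0.0264,-0.0286,0],"dr": [0,0,0]},
    {"translation": [-0.0264,-0.0286,0],"dr": [0,0,0]},
    {"translation": [-0.0264,-0.0286,0],"dr": [0,0,0]},
    {"translation": [-0.0264,-0.0286,0],"dr": [0,0,0]},
    {"translation": [0,0,0],"dr": [0,0,0]},
  ],
  jaw=1,
  force=60,
)

```text
t: 1.02
tool_pos: [0.3893, 0.2612, 0.2449]
ee_rot: [0.189, 0.982, -0.001, 0.001]
force: [-0.7, -0.4, -0.7]
finger_gap: 0.998
grip_force: 0.0
```

>>> arm_command(
  series=[
    {"translation": [0,0,0],"dr": [0,0,6.7]},
    {"translation": [0,0,0],"dr": [0,0,6.7]},
    {"translation": [0,0,0],"dr": [0,0,6.7]},
    {"translation": [0,0,0],"dr": [0,0,6.7]},
    {"translation": [0,0,0],"dr": [0,0,6.7]},
    {"translation": [0,0,0],"dr": [0,0,6.7]},
    {"translation": [0,0,0],"dr": [0,0,6.7]},
    {"translation": [0,0,0],"dr": [0,0,6.7]},
    {"translation": [0,0,0],"dr": [0,0,6.7]},
    {"translation": [0,0,0],"dr": [0,0,6.7]},
    {"translation": [0,0,0],"dr": [0,0,6.7]},
    {"translation": [0,0,0],"dr": [0,0,0]},
  ],
)

```text
t: 2.02
tool_pos: [0.387, 0.2664, 0.2449]
ee_rot: [0.738, 0.675, -0.0, -0.0]
force: [0.3, 0.1, 0.6]
finger_gap: 0.999
grip_force: 0.0
```

```bash
cat >> h.py <<'E'
from scipy.spatial.transform import Rotation as R
def to(p,yaw):  # shift in tool axes to world p, and turn about tool z for tool-y heading yaw (deg)
    s=read_state(); r=R.from_quat(s['ee_rot']); M=r.as_matrix(); h=np.degrees(np.arctan2(M[1,1],M[0,1]))
    print('t',round(s['t'],2),'pos',s['tool_pos'].round(4),'heading',round(h,2),'tilt',M[:,2].round(3),'F',s['force'].round(1),'gap',round(s['finger_gap'],3),s['grip_force'])
    print('shift',(M.T@(np.array(p)-s['tool_pos'])).round(4),'turn z',round(h-yaw,2))
E
python3 - <<'E'
from h import *
to([.388,.266,.170],-5)
W=np.load('pics/Wtop.npy')
for n,sl in(('box',np.s_[140:215,190:250]),('cup278',np.s_[230:258,266:290]),('ball',np.s_[250:272,300:322]),('cups',np.s_[125:165,300:380])): 
  w=W[sl].reshape(-1,3); w=w[(w[:,2]>.02)&(w[:,2]<.4)]; print(n,w.min(0).round(3),w.max(0).round(3))
E
```

```text
t 2.02 pos [0.387  0.2664 0.2449] heading -5.15 tilt [-0.001 -0.    -1.   ] F [0.3 0.1 0.6] gap 0.999 0.0
shift [-0.0003  0.0011  0.0749] turn z -0.15
box [0.454 0.135 0.02 ] [0.674 0.3   0.091]
cup278 [0.329 0.025 0.02 ] [0.388 0.084 0.077]
ball [ 0.274 -0.076  0.028] [ 0.335 -0.016  0.061]
cups [ 0.611 -0.247  0.02 ] [ 0.728 -0.026  0.121]
```

>>> arm_command(
  series=[
    {"translation": [0,0.001,0.025],"dr": [0,0,0]},
    {"translation": [0,0,0.025],"dr": [0,0,0]},
    {"translation": [0,0,0.015],"dr": [0,0,0]},
    {"translation": [0,0,0.01],"dr": [0,0,0]},
    {"translation": [0,0,0],"dr": [0,0,0]},
    {"translation": [0,0,0],"dr": [0,0,0]},
  ],
)

```text
t: 2.52
tool_pos: [0.3884, 0.2661, 0.1703]
ee_rot: [0.737, 0.676, -0.0, -0.0]
force: [0.4, 0.4, 0.4]
finger_gap: 1.0
grip_force: 0.0
```

>>> arm_command(
  series=[
    {"translation": [0,0,0],"dr": [0,0,0]},
    {"translation": [0,0,0],"dr": [0,0,0]},
    {"translation": [0,0,0],"dr": [0,0,0]},
    {"translation": [0,0,0],"dr": [0,0,0]},
    {"translation": [0,0,0],"dr": [0,0,0]},
    {"translation": [0,0,0],"dr": [0,0,0]},
    {"translation": [0,0,0],"dr": [0,0,0]},
    {"translation": [0,0,0],"dr": [0,0,0]},
    {"translation": [0,0,0],"dr": [0,0,0]},
    {"translation": [0,0,0],"dr": [0,0,0]},
  ],
  jaw=0,
  force=60,
)

```text
t: 3.35
tool_pos: [0.3889, 0.2661, 0.1707]
ee_rot: [0.738, 0.675, 0.0, 0.0]
force: [1.3, -0.5, 1.5]
finger_gap: 0.154
grip_force: 59.0
```

>>> arm_command(
  series=[
    {"translation": [0,0,-0.01],"dr": [0,0,0]},
    {"translation": [0,0,-0.02],"dr": [0,0,0]},
    {"translation": [0,0,-0.03],"dr": [0,0,0]},
    {"translation": [0,0,-0.03],"dr": [0,0,0]},
    {"translation": [0,0,-0.02],"dr": [0,0,0]},
    {"translation": [0,0,-0.01],"dr": [0,0,0]},
    {"translation": [0,0,0],"dr": [0,0,-4]},
    {"translation": [0,0,0],"dr": [0,0,-4]},
    {"translation": [0,0,0],"dr": [0,0,-3]},
    {"translation": [0,0,0],"dr": [0,0,0]},
  ],
)

```text
t: 4.18
tool_pos: [0.3876, 0.2658, 0.2889]
ee_rot: [0.669, 0.743, -0.001, -0.001]
force: [0.9, -0.4, -2.5]
finger_gap: 0.156
grip_force: 58.7
```

>>> arm_command(
  series=[
    {"translation": [-0.01,0.0047,0],"dr": [0,0,0]},
    {"translation": [-0.02,0.0047,0],"dr": [0,0,0]},
    {"translation": [-0.033,0.0047,0],"dr": [0,0,0]},
    {"translation": [-0.034,0.0047,0],"dr": [0,0,0]},
    {"translation": [-0.034,0.0047,0],"dr": [0,0,0]},
    {"translation": [-0.034,0.0047,0],"dr": [0,0,0]},
    {"translation": [-0.034,0.0047,0],"dr": [0,0,0]},
    {"translation": [-0.034,0.0047,0],"dr": [0,0,0]},
    {"translation": [-0.034,0.0047,0],"dr": [0,0,0]},
    {"translation": [-0.03,0.0047,0],"dr": [0,0,0]},
    {"translation": [-0.02,0.0046,0],"dr": [0,0,0]},
    {"translation": [0,0,0],"dr": [0,0,0]},
  ],
)

```text
t: 5.18
tool_pos: [0.4731, -0.0481, 0.2897]
ee_rot: [0.672, 0.741, -0.001, 0.0]
force: [0.7, -0.5, -3.0]
finger_gap: 0.155
grip_force: 58.7
```

```bash
python3 - <<'E'
from h import *
to([.4735,-.044,.291],6)
im,d=snap('top','top1'); sc,_=snap('scene','sc1'); np.save('pics/Wtop1.npy',world('top',d))
cv2.imwrite('pics/c4.png',cv2.resize(cv2.cvtColor(im[130:260,240:350],cv2.COLOR_RGB2BGR),None,fx=4.5,fy=4.5,interpolation=cv2.INTER_CUBIC))
cv2.imwrite('pics/c5.png',cv2.resize(cv2.cvtColor(sc[120:300,200:360],cv2.COLOR_RGB2BGR),None,fx=3.3,fy=3.3,interpolation=cv2.INTER_CUBIC))
E
```

```text
t 5.18 pos [ 0.4731 -0.0481  0.2897] heading 5.6 tilt [-0.001 -0.002 -1.   ] F [ 0.7 -0.5 -3. ] gap 0.155 58.69240343570709
shift [ 0.0041  0.0008 -0.0013] turn z -0.4
```

View pics/c4.png

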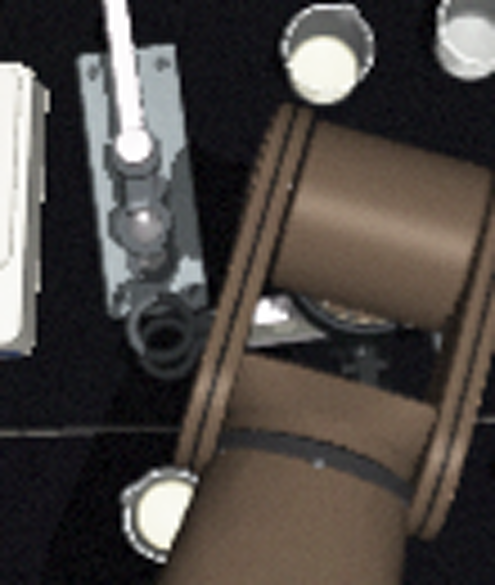

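View pics/c5.png

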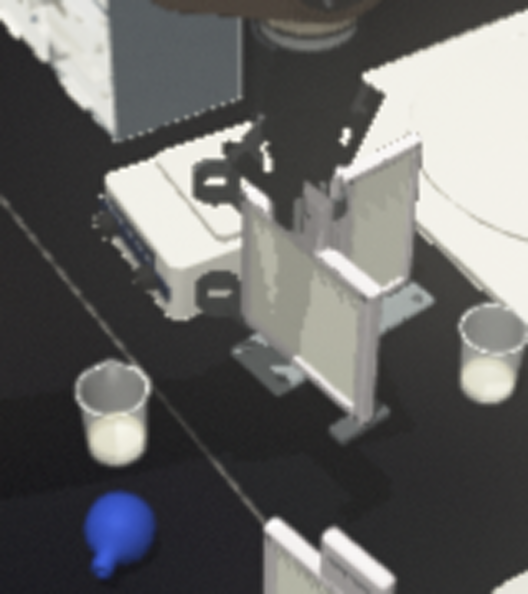

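The top crop shows the upper eye ring centred at about (163,328), which is (276.2,202.9) in the full picture, and the pin tip at (271.8,178.4). The scene crop shows the wing held upright and clear of everything.

```bash
python3 - <<'E'
from h import *
W=np.load('pics/Wtop1.npy')
w=W[185:220,264:292].reshape(-1,3); t=w[(w[:,2]>.235)&(w[:,2]<.28)]
print(len(t),t.mean(0),np.percentile(t,[2,98],axis=0).round(4),cv2.minEnclosingCircle(t[(t[:,1]>.03),:2].astype(np.float32)))
print('ring by ray',ray('top',240+163/4.5,130+328/4.5,.257))
print('scene ring',ray('scene',200+215/3.3,120+178/3.3,.257), 'tip',ray('top',271.8,178.4,.204))
E
```

```text
133 [0.46210178 0.04775238 0.25529754] [[0.4428 0.0248 0.242 ]
 [0.4802 0.0693 0.261 ]] ((0.4627745449542999, 0.05065465345978737), 0.02078806795179844)
ring by ray [0.46023741 0.04989557 0.257     ]
scene ring [0.45931521 0.05018283 0.257     ] tip [0.5324065  0.06110925 0.204     ]
```

>>> arm_command(
  series=[
    {"translation": [0.0005,0.008,0],"dr": [0,0,0]},
    {"translation": [0.0005,0.012,0],"dr": [0,0,0]},
    {"translation": [0.0005,0.012,0],"dr": [0,0,0]},
    {"translation": [0.001,0.012,0],"dr": [0,0,0]},
    {"translation": [0.001,0.012,0],"dr": [0,0,0]},
    {"translation": [0.001,0.01,0],"dr": [0,0,0]},
    {"translation": [0,0.006,0],"dr": [0,0,0]},
    {"translation": [0,0,0],"dr": [0,0,0]},
    {"translation": [0,0,0],"dr": [0,0,0]},
  ],
)

```text
t: 6.03
tool_pos: [0.5437, -0.0315, 0.29]
ee_rot: [0.669, 0.743, -0.0, -0.0]
force: [-0.4, 0.6, -1.8]
finger_gap: 0.155
grip_force: 58.8
```

```bash
python3 - <<'E'
from h import *
to([.4731+.0715,-.0481+.0115,.2897],5.6)
im,d=snap('top','top2'); sc,_=snap('scene','sc2')
a=cv2.resize(cv2.cvtColor(im[150:220,240:310],cv2.COLOR_RGB2BGR),(400,400),interpolation=cv2.INTER_CUBIC)
b=cv2.resize(cv2.cvtColor(sc[110:250,220:360],cv2.COLOR_RGB2BGR),(400,400),interpolation=cv2.INTER_CUBIC)
cv2.imwrite('pics/c6.png',np.hstack([a,b]))
w=world('top',d)[160:200,255:292].reshape(-1,3); t=w[(w[:,2]>.235)&(w[:,2]<.28)]
print(len(t),cv2.minEnclosingCircle(t[t[:,1]>.04,:2].astype(np.float32)))
E
```

```text
t 6.03 pos [ 0.5437 -0.0315  0.29  ] heading 5.99 tilt [-0.001  0.    -1.   ] F [-0.4  0.6 -1.8] gap 0.155 58.83137404918671
shift [-0.0052  0.0004  0.0003] turn z 0.39
133 ((0.5322021245956421, 0.06797880679368973), 0.020333075895905495)
```

View pics/c6.png

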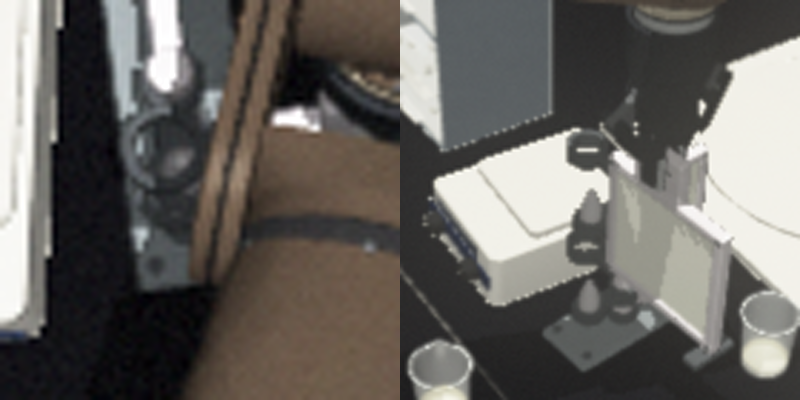

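The eye sits just about over the pin, roughly 5 mm too far toward +y: the ring column is at x≈586 and the pins at x≈592 in the right half. I'll correct that and lower.

>>> arm_command(
  series=[
    {"translation": [-0.003,0.0005,0],"dr": [0,0,0]},
    {"translation": [-0.0025,0.0005,0],"dr": [0,0,0]},
    {"translation": [0,0,0],"dr": [0,0,0]},
    {"translation": [0,0,0],"dr": [0,0,0]},
    {"translation": [0,0,0.01],"dr": [0,0,0]},
    {"translation": [0,0,0.01],"dr": [0,0,0]},
    {"translation": [0,0,0.01],"dr": [0,0,0]},
    {"translation": [0,0,0.008],"dr": [0,0,0]},
    {"translation": [0,0,0.004],"dr": [0,0,0]},
    {"translation": [0,0,0.004],"dr": [0,0,0]},
    {"translation": [0,0,0],"dr": [0,0,0]},
    {"translation": [0,0,0],"dr": [0,0,0]},
  ],
)

```text
t: 7.13
tool_pos: [0.5454, -0.0373, 0.2442]
ee_rot: [0.67, 0.743, -0.0, -0.0]
force: [-0.5, -0.4, -3.1]
finger_gap: 0.155
grip_force: 58.8
```

>>> arm_command(
  series=[
    {"translation": [0,0,0.003],"dr": [0,0,0]},
    {"translation": [0,0,0.003],"dr": [0,0,0]},
    {"translation": [0,0,0.003],"dr": [0,0,0]},
    {"translation": [0,0,0.003],"dr": [0,0,0]},
    {"translation": [0,0,0.003],"dr": [0,0,0]},
    {"translation": [0,0,0],"dr": [0,0,0]},
  ],
)

```text
t: 7.63
tool_pos: [0.5449, -0.0372, 0.2283]
ee_rot: [0.67, 0.743, -0.0, -0.001]
force: [0.2, 0.0, -2.0]
finger_gap: 0.153
grip_force: 58.7
```

>>> arm_command(
  series=[
    {"translation": [0,0,0.002],"dr": [0,0,0]},
    {"translation": [0,0,0.002],"dr": [0,0,0]},
    {"translation": [0,0,0.002],"dr": [0,0,0]},
    {"translation": [0,0,0.0015],"dr": [0,0,0]},
    {"translation": [0,0,0],"dr": [0,0,0]},
    {"translation": [0,0,0],"dr": [0,0,0]},
  ],
)

```text
t: 8.13
tool_pos: [0.5453, -0.0373, 0.2217]
ee_rot: [0.67, 0.743, -0.0, -0.0]
force: [-0.2, -0.1, -2.4]
finger_gap: 0.154
grip_force: 58.8
```

>>> arm_command(
  series=[
    {"translation": [0,0,0.001],"dr": [0,0,0]},
    {"translation": [0,0,0.001],"dr": [0,0,0]},
    {"translation": [0,0,0],"dr": [0,0,0]},
    {"translation": [0,0,0],"dr": [0,0,0]},
  ],
)

```text
t: 8.47
tool_pos: [0.5457, -0.0375, 0.2207]
ee_rot: [0.67, 0.743, 0.0, 0.0]
force: [-0.2, -1.5, 1.5]
finger_gap: 0.158
grip_force: 59.4
```

Force turned positive at exactly the expected height, so the eyes are seated. I'll release and retreat upward.

>>> arm_command(
  series=[
    {"translation": [0,0,0],"dr": [0,0,0]},
    {"translation": [0,0,0],"dr": [0,0,0]},
    {"translation": [0,0,0],"dr": [0,0,0]},
    {"translation": [0,0,0],"dr": [0,0,0]},
    {"translation": [0,0,0],"dr": [0,0,0]},
    {"translation": [0,0,0],"dr": [0,0,0]},
    {"translation": [0,0,0],"dr": [0,0,0]},
    {"translation": [0,0,0],"dr": [0,0,0]},
  ],
  jaw=1,
)

```text
t: 9.13
tool_pos: [0.5454, -0.0374, 0.2198]
ee_rot: [0.67, 0.743, 0.0, 0.0]
force: [-0.5, -0.5, -0.1]
finger_gap: 0.998
grip_force: 0.0
```

>>> arm_command(
  series=[
    {"translation": [0,0,-0.01],"dr": [0,0,0]},
    {"translation": [0,0,-0.02],"dr": [0,0,0]},
    {"translation": [0,0,-0.03],"dr": [0,0,0]},
    {"translation": [0,0,-0.03],"dr": [0,0,0]},
    {"translation": [0,0,-0.02],"dr": [0,0,0]},
    {"translation": [0,0,0],"dr": [0,0,0]},
    {"translation": [0,0,0],"dr": [0,0,0]},
    {"translation": [0,0,0],"dr": [0,0,0]},
  ],
)

```text
t: 9.8
tool_pos: [0.5449, -0.0373, 0.3289]
ee_rot: [0.67, 0.743, -0.0, -0.001]
force: [-0.4, -0.5, -0.4]
finger_gap: 1.002
grip_force: 0.0
```

```bash
python3 - <<'E'
from h import *
to([.5,0,.3],6)
im,d=snap('top','top3'); sc,_=snap('scene','sc3')
a=cv2.resize(cv2.cvtColor(im[140:230,240:330],cv2.COLOR_RGB2BGR),(400,400),interpolation=cv2.INTER_CUBIC)
b=cv2.resize(cv2.cvtColor(sc[130:270,220:360],cv2.COLOR_RGB2BGR),(400,400),interpolation=cv2.INTER_CUBIC)
cv2.imwrite('pics/c7.png',np.hstack([a,b]))
w=world('top',d)[160:200,255:292].reshape(-1,3); t=w[(w[:,2]>.18)&(w[:,2]<.21)&(w[:,0]<.565)]
print(len(t),t.mean(0),cv2.minEnclosingCircle(t[t[:,1]>.04,:2].astype(np.float32)))
E
```

```text
t 9.8 pos [ 0.5449 -0.0373  0.3289] heading 5.94 tilt [-0.001  0.    -1.   ] F [-0.4 -0.5 -0.4] gap 1.002 0.0
shift [ 0.0417 -0.0408  0.029 ] turn z -0.06
114 [0.53401702 0.06292528 0.19029732] ((0.53421550989151, 0.05927203595638275), 0.019862456247210503)
```

View pics/c7.png

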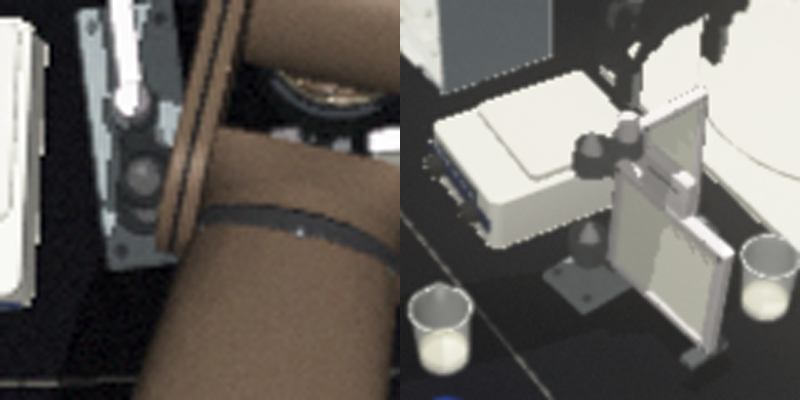

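The scene half shows the wing hanging upright with both eyes down over their pins, at (592,155) and (590,240), and the gripper clear above. The ring top measures about 0.190 m, against the expected 0.188 m.

```bash
python3 -c "
from cell import *
print(close_job())"
```

```text
the job is handed in; nothing more can be done
None
```

The wing hangs on the stand with both eyes down over their pins, the gripper is clear above it, the divider was never approached, and the job was handed in at about 10 s of the 45 s allowed; the hand-in gave no verdict.

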